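# Shut the centrifuge and start the spin

### The arm

A 7-joint arm with a two-finger parallel gripper is mounted at the origin on a cart in front of the work surface, level with it; the furniture and walls round the work are solid. World frame = base frame: x ahead of the robot, y to its left, z up, the work surface at z = 0. Lengths are in m, angles in degrees, forces in N, time in s.
With the tool pointing down it reaches from about 0.425 to 0.875 m from the base axis. Payload 4.7 kg.
Tool frame: the origin (TCP) lies between the finger pads; the fingertips stand 8 mm ahead of it and the grasp point (between the pads) lies 11 mm behind it (env.tip_extent is the distance from the TCP to the fingertips, in m); z points along the fingers, y is the line along which they close (so a half turn about z gives the same grasp; the last joint's range is limited). The gripper opens to 87 mm and grips with 3 to 60 N. Pads are 19 mm wide; open, the fingers measure 117 mm over their backs; the gripper's body (75 mm by 190 mm) begins 51 mm behind the grasp point.
Start: joints at [72.198, 18.392, -4.016, 83.108, 1.295, 78.541, -3.26], TCP at [0.207, -0.616, 0.231] pointing down, gripper open.
Joint ranges: [-163.93, 163.93], [-17.29, 119.83], [-79.2, 71.16], [3.27, 140.29], [-89.18, 269.18], [5.43, 117.66], [-154.24, 154.24]. Speed limits (degrees/s): [147.25, 147.25, 180, 180, 180, 180, 180].

### API

Orientations are given as [roll, pitch, yaw] about the fixed x, y, z axes, in that order (R = Rz(yaw) Ry(pitch) Rx(roll)).
In Python, from cell import sensors, vision, workorder, env gives the robot as it stands.
- The arm moves only by the tool drive_tool, never from a script. Its argument "moves" is a list of rows, each an object of numbers: "x", "y", "z": the shift along the tool's x, y, z in mm; "rx", "ry", "rz": the turn, a rotation vector about the tool's x, y, z in rad; "fingers": the closure, from -1 (fully open) to 1 (shut). In form: [{"x": .., "y": .., "z": .., "rx": .., "ry": .., "rz": .., "fingers": ..}, ...]. A call has 1 to 20 rows; each row is the pose to reach, as a shift and turn from the pose commanded when the call began, along the tool's axes at that moment; what a row does not reach only later rows make up. A row lasts 1/8 s, in which the tool goes at most 62.5 mm and 10.7 degrees, less where a joint would pass 70% of its speed; a pose out of reach is approached as far as the arm can. A call with a gripper value outside its range is refused whole. The fingers move at their own pace and stop on an object; "force" is the grip in N (left out, the last holds). Time passes only in rows, so rows that repeat a pose let the fingers close. It gives the time, the measured TCP pose, the force, the opening and the grip force at its end, in the units of the state.
- sensors.get_obs(): the state, without advancing time (a new reading comes with each control period).
- vision.read_camera(name): name is "side" or "top"; returns a dict with "image" (384x512x3 uint8, red, green, blue), "fx", "fy", "cx", "cy" (pixels), "k1" (the pictures are not rectified: a ray, as slopes to the right and down, at radius r is drawn at 1 + k1 r^2 times it, then the intrinsics apply), "R" (3x3) and "t" (3): a world point X has camera coordinates R X + t. Camera axes: x right, y down, z forward; pixel columns grow to the right and rows downward; lengths in m; the calibration is good to about 2 mm. A picture is of the moment at which its call begins. There is no depth.
- workorder.sign_off(): hands the job in; it is judged then, once.
The state is a dict: "time_s": time; "qpos": joint angles; "joint_velocities": joint speeds; "effort": joint torques, N m; "tool_pos": TCP position; "tool_rot": TCP orientation; "force": force on the tool from outside, world axes, zero at the start; "wrist_torque": the same for the moment, N m; "grip_width": finger opening in m; "grasp_force": force on a finger pad.
Only numpy, scipy, OpenCV 4.12 (cv2) and the standard library are available. Lean on these libraries where they do the work, as an engineer would, in place of code of your own. Each camera call takes 0.05 s, during which the arm holds its last target. There are 200 camera calls.

### The job

The samples are in the rotor: start the grey mini centrifuge. Gently push its half-open lid down with the fingertips until it is fully shut, and only then press the lower half of the green rocker switch on its front lightly in until it has tipped over (on), and draw back clear. Do not turn its black speed dial, do not throw the lid back open, do not touch the white vortex mixer beside it, and leave the timer, the marker pen and the roll of tape where they lie; nothing is to be picked up.

Things in the scene. Friction and masses are not known exactly. Their poses are not given: they have to be found in the camera images.
- mini_centrifuge: Grey mini centrifuge, 165 deep x 150 wide x 90 mm tall without its lid; fixed; it and the mixer may stand either way round. Origin: centre of its underside; x to its back, y to the left as seen from the robot, z up. The blue control panel faces -x, 84 mm from the origin, with a green rocker switch (y = +34 mm) and a black dial (y = -21 mm, 25 mm across, 43 to 68 mm high, out to x = -100 mm).
- mini_centrifuge_lid (a joint): Angle of the clear round lid about its level hinge at the back: 0 = fully shut, grows as it opens upward; starts half open at 0.45 to 0.85. Stiff hinge: the lid stays where it is left, and 1 to 2 N on its lip along its arc moves it; no latch. Shut, its flat top is 37 mm above the hinge axis, from 117 to 32 mm in front of it.
- lid_hinge (a point): Middle of the lid's hinge axis, 75 mm behind the centrifuge's origin and 93.5 mm up; its y axis (the centrifuge's y) is the hinge axis.
- lid_lip (a point): Top of the lid's black front lip, the place to push: 26 mm wide (y) x 20 mm (x) x 3 mm, its middle 153 mm from the hinge axis and its front edge 163 mm. It moves and turns with the lid; with the lid shut it is 96.5 mm above the table, and its own z axis then points up.
- mini_centrifuge_rocker (a joint): Angle of the green rocker switch: 0 = off, its face upright, parallel to the panel; 0.24 = on, its lower edge in and its upper edge leaning out. It pivots about its middle, stays where it is left and takes about 2 to 5 N on its lower half (the edge moves only about 1 mm, then meets a stop). Pressing its upper half tips it back.
- switch (a point): Middle of the green switch's face when off: 90 mm in front of the centrifuge's origin, 34 mm to its left, 48 mm above the table. The face is 13 mm wide (y) and 10 mm high (z, 43 to 53 mm) and stands 6 mm out of the panel; same axes as the centrifuge, so it is pressed along +x, best with the fingers tilted forward: an upright gripper meets the housing first.
- dial_rim (a point): A point on the top of the black speed dial's rim when the dial is at zero, 12 mm from its axis; it turns with the dial, which is already set and must not be turned.
- vortex_mixer: The white vortex mixer beside the centrifuge, 117 wide x 169 deep x 116 mm tall with a black rubber cup on top, and a black rocker and a blue dial low on its front; fixed; not to be touched. Origin: centre of its underside, x to its back, z up.
- timer: Small cream kitchen-style lab timer lying flat, 66 x 66 x 20 mm, loose. Origin: centre of its underside.
- pen: White marker pen with a red cap lying on the table, 135 mm long (its y), 17 mm thick, loose. Origin: middle of its underside.
- tape: Roll of cream masking tape lying flat, 96 mm across, 25 mm high, loose. Origin: centre of its underside.

How it is judged (in metres and radians):
On the way, in this order (a step that is already met when the one before it is completed fails the run):
1. the lid is fully shut (value of joint mini_centrifuge_lid below 0.02 rad), for 0.2 s.
2. with the lid shut, the green switch is tipped on (value of joint mini_centrifuge_lid below 0.02 rad and value of joint mini_centrifuge_rocker above 0.18 rad), for 0.2 s.
At the end, for the whole second after the job is handed in: the centrifuge's lid is shut (within 0.02 rad) and its green switch is on (tipped past 0.18 of 0.24 rad), the dial is as it was (its rim within 3 mm), and timer, pen and tape lie within 8 mm of where they were (all of step 2 and not (distance of dial_rim from where it was at the start of the episode above 0.003 m) and distance of each of timer, pen, tape from where it was at the start of the episode below 0.008 m); the robot touches nothing.
It fails at once if the fingers push the centrifuge with more than 35 N, or the arm or the gripper's body presses on it (contact force between the fingers and mini_centrifuge above 35 N or contact force between the arm and mini_centrifuge above 2 N).
It fails at once if the lid is thrown back open (past 1.0 rad) (value of joint mini_centrifuge_lid above 1 rad).
It fails at once if the speed dial is turned (distance of dial_rim from where it was at the start of the episode above 0.003 m).
It fails at once if the vortex mixer is touched (contact force between any of the fingers, the arm and vortex_mixer above 1 N).
It fails at once if the timer, the pen or the tape is moved, lifted or carried (distance of any of timer, pen, tape from where it was at the start of the episode above 0.008 m).
It also fails if it takes over 45 s, if anything falls off the work surface, if the arm or the gripper's body presses on something with over 40 N, if the wrist force passes 120 N, or if a joint passes its speed limit or range.

## Working session

There is one attempt and no reset: what is moved stays moved. The work goes in short steps, Python scripts to look and compute and a tool call to move; the robot and the scene stay as the last step left them, time stands still between calls to the robot, and variables do not carry over. Pictures are saved under pics/ and viewed, at most 10 in all, crops included, and the job is handed in when it is done.

Besides the shell and the picture viewer there is one more tool, called after "Call:" by a JSON object that holds its "fn" and its "kwargs". drive_tool: Moves the arm, as the interface text tells. Its arguments: {"type":"object","properties":{"moves":{"type":"array"},"force":{"type":"number"}},"required":["moves"]}

```bash
mkdir -p pics; ls; python3 - <<'E'
from cell import sensors,vision,env
import cv2,pickle
for n in("side","top"):
    c=vision.read_camera(n);pickle.dump(c,open(n+'.pkl','wb'))
    cv2.imwrite(f'pics/{n}0.png',c['image'][:,:,::-1]);print(n,c['fx'],c['k1'],c['R'],c['t'])
o=sensors.get_obs();print(o['time_s'],o['tool_pos'],o['tool_rot'],env.tip_extent,o['force'])
E
```

```text
pics
side 473.42384562857626 -0.13412845192238165 [[-0.94516029 -0.32581613 -0.02271281]
 [-0.17202679  0.55573297 -0.81336809]
 [ 0.2776307  -0.76485601 -0.58130584]] [0.54691491 0.11796141 1.17958035]
top 406.9245392729713 -0.13433396100320838 [[ 0.02263047 -0.99953474  0.02044917]
 [-0.99935208 -0.02318947 -0.02752563]
 [ 0.02798703 -0.019813   -0.99941191]] [0.05554992 0.55034708 1.00081186]
0.1 [ 0.20720501 -0.61557253  0.22956281] [-1.79899708e+02  4.76882571e-03  1.86074939e+01] 0.008 [0.66077466 0.0686733  0.13669367]
```

View pics/side0.png

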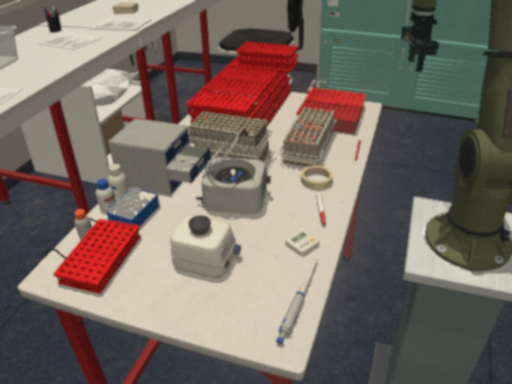

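View pics/top0.png

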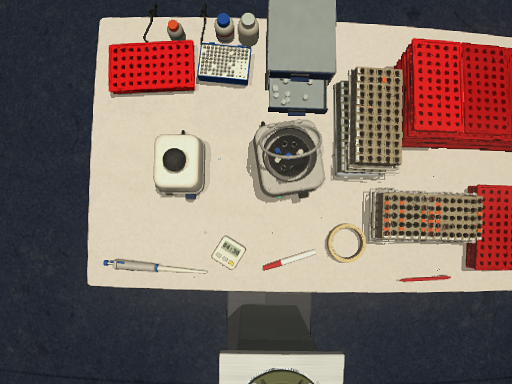

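The pictures show the centrifuge at (290,158) in top and (235,183) in side, with its front facing roughly -x. The mixer is to its left at (178,163) in top. The timer, pen and tape are in front of the centrifuge. I'll enlarge both views around the centrifuge.

```bash
python3 - <<'E'
import cv2,numpy as np
a=cv2.imread('pics/top0.png')[105:215,235:345];b=cv2.imread('pics/side0.png')[140:225,185:285]
cv2.imwrite('pics/topc.png',cv2.resize(a,None,fx=5.4,fy=5.4,interpolation=cv2.INTER_CUBIC))
cv2.imwrite('pics/sidec.png',cv2.resize(b,None,fx=7,fy=7,interpolation=cv2.INTER_CUBIC))
E
```

```text
(no output)
```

View pics/topc.png

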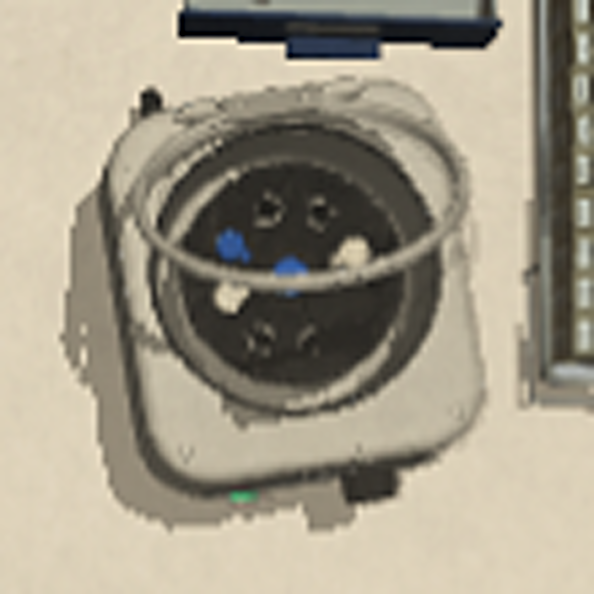

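View pics/sidec.png

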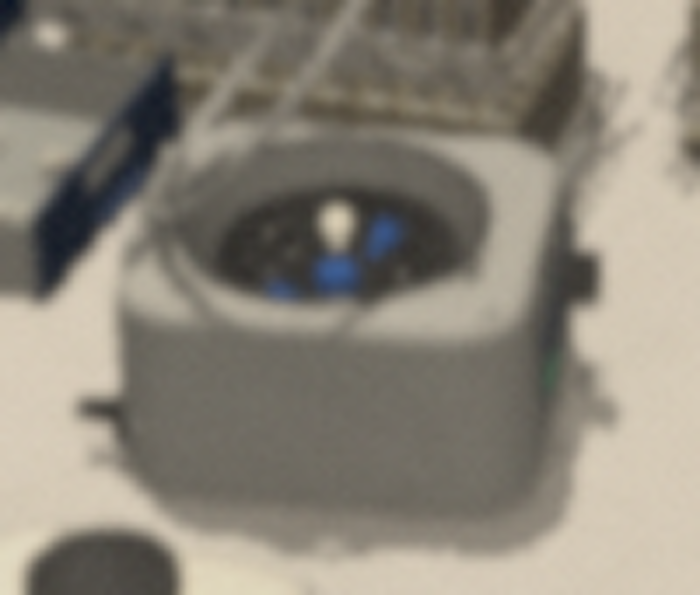

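```bash
cat > h.py <<'E'
import numpy as np,cv2,pickle
def proj(c,X):
    p=np.atleast_2d(X)@np.array(c['R']).T+np.array(c['t']);s=p[:,:2]/p[:,2:]
    s=s*(1+c['k1']*(s**2).sum(1,keepdims=True));return s*[c['fx'],c['fy']]+[c['cx'],c['cy']]
def W(p,L):
    x,y,a=p;L=np.atleast_2d(L);c,s=np.cos(a),np.sin(a)
    return np.c_[x+c*L[:,0]-s*L[:,1],y+s*L[:,0]+c*L[:,1],L[:,2]]
def lid(L,th): # lid pts in frame from hinge: (forward, y, up)
    L=np.atleast_2d(L);f,y,u=L.T
    return np.c_[-(f*np.cos(th)-u*np.sin(th))+.075,y,.0935+f*np.sin(th)+u*np.cos(th)]
t=np.linspace(0,2*np.pi,60)
def model(th):
    M=[]
    for z in(0,.09):M.append([[x,y,z] for x,y in((-.0825,-.075),(.0825,-.075),(.0825,.075),(-.0825,.075),(-.0825,-.075))])
    M.append([[-.09,.034+a,.048+b] for a,b in((-.0065,-.005),(.0065,-.005),(.0065,.005),(-.0065,.005),(-.0065,-.005))])
    M.append(np.c_[-.1+0*t,-.021+.0125*np.cos(t),.0555+.0125*np.sin(t)])
    M.append(lid(np.c_[.0745+.0425*np.cos(t),.0425*np.sin(t),.037+0*t],th))
    M.append(lid([[.143,-.013,.003],[.163,-.013,.003],[.163,.013,.003],[.143,.013,.003],[.143,-.013,.003]],th))
    return [np.array(m) for m in M]
def draw(cs,p,th,crops,fn,s=6):
    O=[]
    for c,(x0,y0,w,h) in zip(cs,crops):
        im=cv2.resize(c['image'][y0:y0+h,x0:x0+w,::-1],None,fx=s,fy=s,interpolation=cv2.INTER_CUBIC)
        for m in model(th):
            q=((proj(c,W(p,m))-[x0,y0]+.5)*s).round().astype(np.int32);cv2.polylines(im,[q],False,(0,0,255),1,cv2.LINE_AA)
        O.append(im)
    cv2.imwrite(fn,np.hstack(O))
E
python3 - <<'E'
from h import *
from scipy.optimize import least_squares
S,T=[pickle.load(open(n+'.pkl','rb')) for n in('side','top')]
u=lambda p,s,o:(np.array(p)+.5)/s-.5+o
t=[(T,u((243,496),5.4,(235,105)),(-.09,.034,.053)),(T,u((370,497),5.4,(235,105)),(-.1,-.021,.058)),
(S,u((550,372),7,(185,140)),(-.09,.034,.048)),(S,u((583,277),7,(185,140)),(-.094,-.021,.0555))]
f=lambda p:np.concatenate([(proj(c,W(p,X))[0]-q) for c,q,X in t])
r=least_squares(f,[.63,0,0]);print(r.x,np.round(r.fun,2))
np.save('p.npy',r.x)
draw([S,T],r.x,.65,[(190,110,62+10,100),(250,112,60+12,100)],'pics/ov.png',5)
E
```

```text
[0.6402314  0.0014487  0.17456201] [-0.13 -0.11  0.13  0.33  0.15 -0.17 -0.41  0.06]
```

View pics/ov.png

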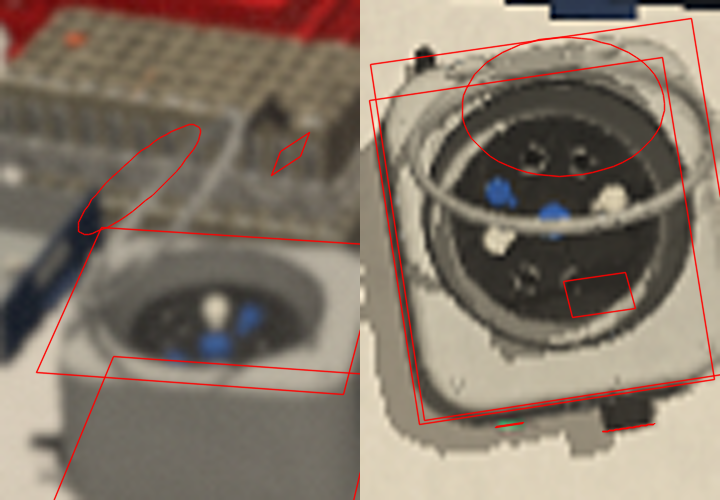

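The fit leaves residuals under 0.5 px. The model lip at 0.65 sits lower than the dark lip seen in side near overlay (265,112), so the lid is opened further than that. I'll sweep the angle.

```bash
python3 - <<'E'
from h import *
S,T=[pickle.load(open(n+'.pkl','rb')) for n in('side','top')];p=np.load('p.npy')
for th in np.arange(.6,.9,.05):
    X=W(p,lid([.153,0,.003],th));print(round(th,2),X.round(3),((proj(S,X)-[190,110])*5).round(),((proj(T,X)-[250,112])*5).round())
draw([S,T],p,.8,[(190,110,65,50),(250,112,65,50)],'pics/ov2.png',6)
E
```

```text
0.6 [[ 0.591 -0.007  0.182]] [[296. 162.]] [[236. 304.]]
0.65 [[ 0.596 -0.006  0.188]] [[287. 151.]] [[236. 292.]]
0.7 [[ 0.601 -0.006  0.194]] [[278. 141.]] [[236. 279.]]
0.75 [[ 0.606 -0.005  0.2  ]] [[268. 131.]] [[236. 265.]]
0.8 [[ 0.611 -0.004  0.205]] [[257. 121.]] [[235. 250.]]
0.85 [[ 0.617 -0.003  0.21 ]] [[246. 112.]] [[235. 235.]]
0.9 [[ 0.623 -0.002  0.215]] [[234. 103.]] [[234. 218.]]
```

View pics/ov2.png

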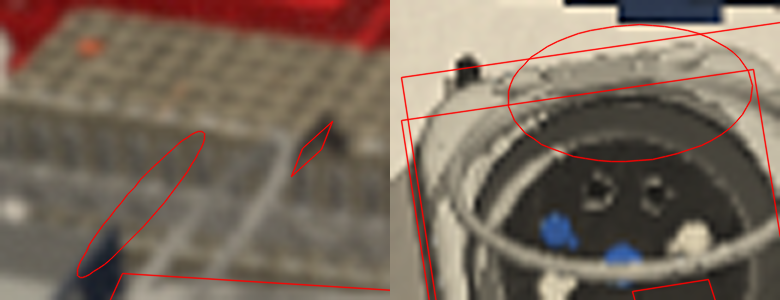

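Lid angle comes out at about 0.8, with the lip near (0.61, -0.004, 0.205). I'll write a converter from world targets to tool-frame rows.

```bash
cat >> h.py <<'E'
from scipy.spatial.transform import Rotation as Ro
def rot(yaw,tilt): # tool down at yaw; tilt deg forward
    return Ro.from_euler('ZYX',[yaw,0,180],degrees=True)*Ro.from_rotvec([0,-np.radians(tilt),0])
def rows(targets):
    from cell import sensors
    o=sensors.get_obs();R0=Ro.from_euler('xyz',o['tool_rot'],degrees=True)
    print('now',o['time_s'],np.round(o['tool_pos'],4),np.round(o['tool_rot'],2),'F',np.round(o['force'],2),'w',o['grip_width'],'q',np.round(o['qpos'],1))
    for tip,R in targets: # tip world pos
        X=np.array(tip)-.008*R.as_matrix()[:,2]
        print((R0.inv().apply(X-o['tool_pos'])*1e3).round(1),(R0.inv()*R).as_rotvec().round(3))
E
python3 - <<'E'
from h import *
print(rot(10,0).as_matrix().round(2),rot(10,45).as_matrix()[:,2].round(2))
rows([((.6,-.005,.28),rot(10,0))])
E
```

```text
[[ 0.98  0.17  0.  ]
 [ 0.17 -0.98 -0.  ]
 [ 0.    0.   -1.  ]] [-0.7  -0.12 -0.71]
now 0.1 [ 0.2072 -0.6156  0.2296] [-179.9     0.     18.61] F [0.66 0.07 0.14] w 0.08702136657088569 q [72.2 18.4 -4.  83.2  1.3 78.5 -3.3]
[ 567.1 -453.4  -57.7] [-0.002  0.     0.15 ]
```

Call:
{"fn": "drive_tool", "kwargs": {"moves": [{"x":0,"y":0,"z":-50,"fingers":1},{"x":30,"y":-24,"z":-90},{"x":70,"y":-56,"z":-95},{"x":115,"y":-92,"z":-95},{"x":160,"y":-128,"z":-95},{"x":205,"y":-164,"z":-95,"rz":0.03},{"x":250,"y":-200,"z":-95,"rz":0.06},{"x":295,"y":-236,"z":-95,"rz":0.09},{"x":340,"y":-272,"z":-95,"rz":0.12},{"x":385,"y":-308,"z":-95,"rz":0.15},{"x":430,"y":-344,"z":-95,"rz":0.15},{"x":475,"y":-380,"z":-95,"rz":0.15},{"x":520,"y":-416,"z":-95,"rz":0.15},{"x":555,"y":-444,"z":-85,"rz":0.15},{"x":567,"y":-453,"z":-70,"rz":0.15},{"x":567,"y":-453,"z":-58,"rz":0.15},{"x":567,"y":-453,"z":-58,"rz":0.15}]}}

```text
invalid input at $.moves[0]: expected keys x, y, z, rx, ry, rz, fingers
```

Call:
{"fn": "drive_tool", "kwargs": {"moves": [{"x":0,"y":0,"z":-50,"rx":0,"ry":0,"rz":0,"fingers":1},{"x":30,"y":-24,"z":-90,"rx":0,"ry":0,"rz":0,"fingers":1},{"x":70,"y":-56,"z":-95,"rx":0,"ry":0,"rz":0,"fingers":1},{"x":115,"y":-92,"z":-95,"rx":0,"ry":0,"rz":0,"fingers":1},{"x":160,"y":-128,"z":-95,"rx":0,"ry":0,"rz":0,"fingers":1},{"x":205,"y":-164,"z":-95,"rx":0,"ry":0,"rz":0.03,"fingers":1},{"x":250,"y":-200,"z":-95,"rx":0,"ry":0,"rz":0.06,"fingers":1},{"x":295,"y":-236,"z":-95,"rx":0,"ry":0,"rz":0.09,"fingers":1},{"x":340,"y":-272,"z":-95,"rx":0,"ry":0,"rz":0.12,"fingers":1},{"x":385,"y":-308,"z":-95,"rx":0,"ry":0,"rz":0.15,"fingers":1},{"x":430,"y":-344,"z":-95,"rx":0,"ry":0,"rz":0.15,"fingers":1},{"x":475,"y":-380,"z":-95,"rx":0,"ry":0,"rz":0.15,"fingers":1},{"x":520,"y":-416,"z":-95,"rx":0,"ry":0,"rz":0.15,"fingers":1},{"x":555,"y":-444,"z":-85,"rx":0,"ry":0,"rz":0.15,"fingers":1},{"x":567,"y":-453,"z":-70,"rx":0,"ry":0,"rz":0.15,"fingers":1},{"x":567,"y":-453,"z":-58,"rx":0,"ry":0,"rz":0.15,"fingers":1},{"x":567,"y":-453,"z":-58,"rx":0,"ry":0,"rz":0.15,"fingers":1}]}}

```text
time_s: 2.22
tool_pos: [0.599, -0.0083, 0.2869]
tool_rot: [179.9, 0.2, 9.8]
force: [-0.3, -0.1, -1.1]
grip_width: 0.0006
grasp_force: 0.0
```

```bash
python3 - <<'E'
from h import *
p=np.load('p.npy');T=[]
for th in [.92,.86,.8,.74,.68,.62,.56,.5,.44,.38,.32,.26,.2,.14,.08]:
    a=W(p,lid([.153,0,.003],th))[0];b=W(p,lid([.163,0,.003],th))[0]
    T.append(((a[0],a[1],b[2]),rot(10,0)))
rows(T)
E
```

```text
now 2.225 [ 0.599  -0.0083  0.2869] [179.95   0.2    9.85] F [-0.28 -0.13 -1.07] w 0.0005904142014375214 q [ 28.6  14.2 -36.6  84.6   8.5  84.2 -88.2]
[27.2 -2.6 53.8] [ 0.001  0.003 -0.003]
[19.9 -2.6 59.9] [ 0.001  0.003 -0.003]
[13.1 -2.6 66.4] [ 0.001  0.003 -0.003]
[ 6.6 -2.6 73.3] [ 0.001  0.003 -0.003]
[ 0.5 -2.6 80.6] [ 0.001  0.003 -0.003]
[-5.2 -2.5 88.3] [ 0.001  0.003 -0.003]
[-10.4  -2.5  96.3] [ 0.001  0.003 -0.003]
[-15.2  -2.5 104.7] [ 0.001  0.003 -0.003]
[-19.5  -2.5 113.4] [ 0.001  0.003 -0.003]
[-23.3  -2.5 122.3] [ 0.001  0.003 -0.003]
[-26.6  -2.5 131.4] [ 0.001  0.003 -0.003]
[-29.3  -2.5 140.7] [ 0.001  0.003 -0.003]
[-31.6  -2.5 150.2] [ 0.001  0.003 -0.003]
[-33.3  -2.5 159.8] [ 0.001  0.003 -0.003]
[-34.4  -2.5 169.5] [ 0.001  0.003 -0.003]
```

Call:
{"fn": "drive_tool", "kwargs": {"moves": [{"x":20,"y":-2.5,"z":35,"rx":0,"ry":0,"rz":0,"fingers":1},{"x":20,"y":-2.5,"z":60,"rx":0,"ry":0,"rz":0,"fingers":1},{"x":13,"y":-2.5,"z":66,"rx":0,"ry":0,"rz":0,"fingers":1},{"x":7,"y":-2.5,"z":73,"rx":0,"ry":0,"rz":0,"fingers":1},{"x":1,"y":-2.5,"z":81,"rx":0,"ry":0,"rz":0,"fingers":1},{"x":-5,"y":-2.5,"z":88,"rx":0,"ry":0,"rz":0,"fingers":1},{"x":-10,"y":-2.5,"z":96,"rx":0,"ry":0,"rz":0,"fingers":1},{"x":-15,"y":-2.5,"z":105,"rx":0,"ry":0,"rz":0,"fingers":1}]}}

```text
time_s: 3.22
tool_pos: [0.5846, -0.0058, 0.183]
tool_rot: [-180.0, 0.0, 10.0]
force: [-1.4, -0.3, 0.7]
grip_width: 0.0009
grasp_force: 0.6
```

```bash
python3 - <<'E'
from h import *
from cell import vision,sensors
S,T=vision.read_camera('side'),vision.read_camera('top')
draw([S,T],np.load('p.npy'),.5,[(190,110,80,100),(250,112,80,100)],'pics/ov3.png',5)
print(sensors.get_obs()['force'])
E
```

```text
[ 0.62079059 -0.45648833 -0.60401733]
```

View pics/ov3.png

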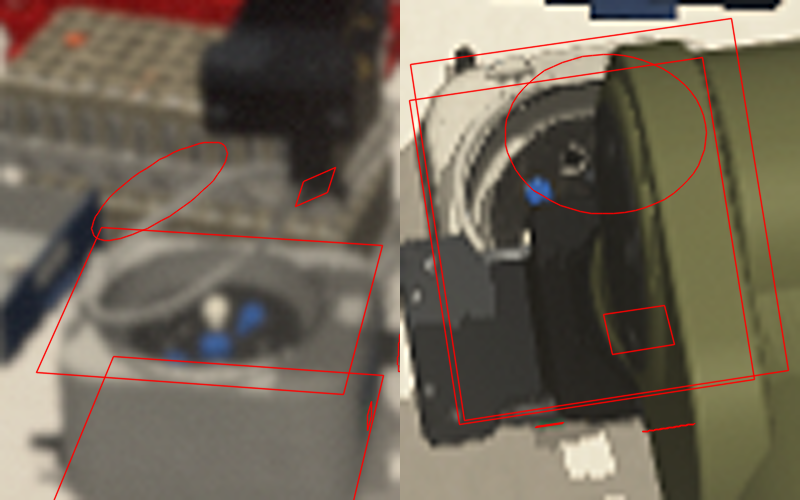

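The lid has come down to about 0.5 with the fingertip on its lip (side crop about (310,185)). I'll carry on along the arc.

Call:
{"fn": "drive_tool", "kwargs": {"moves": [{"x":-4.5,"y":0,"z":8.5,"rx":0,"ry":0,"rz":0,"fingers":1},{"x":-8,"y":0,"z":17,"rx":0,"ry":0,"rz":0,"fingers":1},{"x":-11.5,"y":0,"z":26.5,"rx":0,"ry":0,"rz":0,"fingers":1},{"x":-14.5,"y":0,"z":36,"rx":0,"ry":0,"rz":0,"fingers":1},{"x":-16.5,"y":0,"z":45,"rx":0,"ry":0,"rz":0,"fingers":1},{"x":-18.5,"y":0,"z":55,"rx":0,"ry":0,"rz":0,"fingers":1},{"x":-19.5,"y":0,"z":64,"rx":0,"ry":0,"rz":0,"fingers":1},{"x":-20,"y":0,"z":70,"rx":0,"ry":0,"rz":0,"fingers":1},{"x":-20,"y":0,"z":74,"rx":0,"ry":0,"rz":0,"fingers":1},{"x":-20,"y":0,"z":76,"rx":0,"ry":0,"rz":0,"fingers":1}]}}

```text
time_s: 4.58
tool_pos: [0.5653, -0.0094, 0.1073]
tool_rot: [180.0, 0.0, 10.0]
force: [-0.3, -0.0, 0.7]
grip_width: 0.0003
grasp_force: 0.2
```

Call:
{"fn": "drive_tool", "kwargs": {"moves": [{"x":0,"y":0,"z":1,"rx":0,"ry":0,"rz":0,"fingers":1},{"x":0,"y":0,"z":2,"rx":0,"ry":0,"rz":0,"fingers":1},{"x":0,"y":0,"z":3,"rx":0,"ry":0,"rz":0,"fingers":1},{"x":0,"y":0,"z":3,"rx":0,"ry":0,"rz":0,"fingers":1}]}}

```text
time_s: 5.08
tool_pos: [0.5655, -0.0094, 0.1049]
tool_rot: [180.0, -0.0, 10.0]
force: [-1.6, 0.5, 3.1]
grip_width: 0.0007
grasp_force: 1.5
```

Call:
{"fn": "drive_tool", "kwargs": {"moves": [{"x":0,"y":0,"z":0.7,"rx":0,"ry":0,"rz":0,"fingers":1},{"x":0,"y":0,"z":0.7,"rx":0,"ry":0,"rz":0,"fingers":1}]}}

```text
time_s: 5.32
tool_pos: [0.5655, -0.0094, 0.1048]
tool_rot: [180.0, -0.0, 10.0]
force: [-3.1, -0.2, 6.8]
grip_width: 0.0006
grasp_force: 3.5
```

Force rises with no further travel at tip height 0.0968 m, which matches the given shut height of 0.0965, so the lid is shut. Next I'll plan the switch approach.

```bash
python3 - <<'E'
from h import *
from scipy.optimize import fsolve
T=pickle.load(open('top.pkl','rb'));p=np.load('p.npy')
for q in((205,193),(155,193),(205,135)):
    for z in(0,.1):print(q,z,fsolve(lambda v:proj(T,[v[0],v[1],z])[0]-q,[.6,.2]).round(3))
sw=W(p,[-.09,.034,.048])[0];print('switch',sw)
R=rot(10,-45);print(R.as_matrix()[:,2].round(2),R.as_matrix()[:,0].round(2))
# lip-clear, retreat, above, pre-press (30mm out), at-contact 3mm out
ct=lambda out:W(p,[-.09-out-.0067,.034,.0385])[0]
rows([(W(p,[-.08,.0,.13])[0],rot(10,0)),(W(p,[-.19,.034,.15])[0],rot(10,0)),(W(p,[-.17,.034,.1])[0],R),(ct(.03),R),(ct(.003),R)])
E
```

```text
(205, 193) 0 [0.551 0.201]
(205, 193) 0.1 [0.548 0.19 ]
(155, 193) 0 [0.548 0.327]
(155, 193) 0.1 [0.545 0.304]
(205, 135) 0 [0.697 0.206]
(205, 135) 0.1 [0.679 0.194]
switch [0.54569414 0.01930107 0.048     ]
[ 0.7   0.12 -0.71] [0.7  0.12 0.71]
now 5.325 [ 0.5655 -0.0094  0.1048] [ 1.7997e+02 -2.0000e-02  1.0020e+01] F [-3.06 -0.16  6.84] w 0.0005950979780524161 q [ 29.3  17.2 -35.9 102.9  11.2  63.5 -90.4]
[ -4.5   2.4 -33.2] [ 0.001 -0.     0.   ]
[-114.5  -31.7  -53.3] [ 0.001 -0.     0.   ]
[-100.1  -31.7   -0.9] [0.    0.785 0.001]
[-56.9 -31.7  60.6] [0.    0.785 0.001]
[-29.9 -31.7  60.6] [0.    0.785 0.001]
```

Call:
{"fn": "drive_tool", "kwargs": {"moves": [{"x":0,"y":0,"z":-10,"rx":0,"ry":0,"rz":0,"fingers":1},{"x":0,"y":0,"z":-40,"rx":0,"ry":0,"rz":0,"fingers":1},{"x":-30,"y":-10,"z":-53,"rx":0,"ry":0,"rz":0,"fingers":1},{"x":-70,"y":-20,"z":-53,"rx":0,"ry":0,"rz":0,"fingers":1},{"x":-115,"y":-32,"z":-53,"rx":0,"ry":0,"rz":0,"fingers":1},{"x":-115,"y":-32,"z":-53,"rx":0,"ry":0.157,"rz":0,"fingers":1},{"x":-115,"y":-32,"z":-50,"rx":0,"ry":0.314,"rz":0,"fingers":1},{"x":-110,"y":-32,"z":-40,"rx":0,"ry":0.471,"rz":0,"fingers":1},{"x":-105,"y":-32,"z":-20,"rx":0,"ry":0.628,"rz":0,"fingers":1},{"x":-100,"y":-32,"z":-1,"rx":0,"ry":0.785,"rz":0,"fingers":1},{"x":-100,"y":-32,"z":-1,"rx":0,"ry":0.785,"rz":0,"fingers":1},{"x":-100,"y":-32,"z":-1,"rx":0,"ry":0.785,"rz":0,"fingers":1}]}}

```text
time_s: 6.82
tool_pos: [0.524, -0.0076, 0.123]
tool_rot: [-178.8, -41.9, 10.2]
force: [0.1, 0.8, 0.5]
grip_width: 0.0002
grasp_force: 0.0
```

```bash
python3 - <<'E'
from h import *
from cell import vision
p=np.load('p.npy');R=rot(10,-45)
ct=lambda out:W(p,[-.09-out-.0067,.034,.0385])[0]
rows([(ct(.03),R),(ct(.003),R)])
S=vision.read_camera('side');draw([S],p,0,[(180,90,130,95)],'pics/ov4.png',6)
E
```

```text
now 6.825 [ 0.524  -0.0076  0.123 ] [-178.81  -41.95   10.17] F [0.09 0.79 0.5 ] w 0.0001727561196069214 q [ 56.  -17.3 -44.5 140.2 -69.8  27.2 -13.2]
[-64.8 -21.8  48.2] [-0.023  0.053  0.002]
[-44.7 -21.3  66.2] [-0.023  0.053  0.002]
```

View pics/ov4.png

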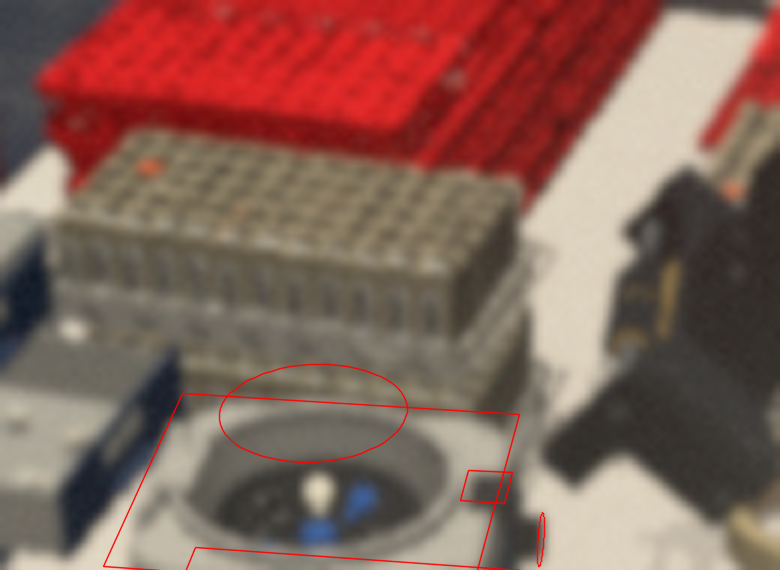

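The lid is shut: its black lip is at (487,487), on the shut model. However, q2 and q4 are at their limits, so 45° tilt is out of reach here. I'll use 33° from the vertical instead, which still clears the housing by the sizes given.

```bash
python3 - <<'E'
from h import *
p=np.load('p.npy');R=rot(10,-33)
rows([(W(p,[-.15,.034,.09])[0],R)])
E
```

```text
now 6.875 [ 0.5244 -0.0102  0.1228] [-178.88  -41.99    9.95] F [-0.02  0.78 -0.5 ] w 0.0007108657661989334 q [ 56.6 -17.3 -44.8 140.2 -70.1  27.2 -13. ]
[-45.9 -25.5  -5.7] [-0.019 -0.157  0.001]
```

Call:
{"fn": "drive_tool", "kwargs": {"moves": [{"x":0,"y":0,"z":-10,"rx":0,"ry":-0.08,"rz":0,"fingers":1},{"x":-10,"y":-10,"z":-10,"rx":0,"ry":-0.16,"rz":0,"fingers":1},{"x":-20,"y":-25,"z":-8,"rx":0,"ry":-0.16,"rz":0,"fingers":1},{"x":-20,"y":-25,"z":-6,"rx":0,"ry":-0.16,"rz":0,"fingers":1},{"x":-20,"y":-25,"z":-6,"rx":0,"ry":-0.16,"rz":0,"fingers":1}]}}

```text
time_s: 7.5
tool_pos: [0.5003, 0.0135, 0.1143]
tool_rot: [-178.9, -32.7, 10.3]
force: [-0.6, -0.1, 0.3]
grip_width: 0.0008
grasp_force: 0.0
```

```bash
python3 - <<'E'
from h import *
p=np.load('p.npy');R=rot(10,-33);a=np.radians(57)
ct=lambda out:W(p,[-.09-out-.0095*np.sin(a),.034,.0455-.0095*np.cos(a)])[0]
rows([(W(p,[-.13,.034,.08])[0],R),(ct(.025),R),(ct(.003),R)])
E
```

```text
now 7.5 [0.5003 0.0135 0.1143] [-178.87  -32.69   10.35] F [-0.62 -0.08  0.28] w 0.0008235073614316545 q [ 44.8 -16.5 -39.3 136.9 -41.   29.8 -44.2]
[-13.7   2.6  23.9] [-0.023  0.005  0.005]
[-29.2   3.4  61.1] [-0.023  0.005  0.005]
[-10.7   3.8  73. ] [-0.023  0.005  0.005]
```

Call:
{"fn": "drive_tool", "kwargs": {"moves": [{"x":-14,"y":2.5,"z":10,"rx":-0.02,"ry":0,"rz":0,"fingers":1},{"x":-20,"y":3,"z":25,"rx":-0.02,"ry":0,"rz":0,"fingers":1},{"x":-25,"y":3,"z":45,"rx":-0.02,"ry":0,"rz":0,"fingers":1},{"x":-29,"y":3.5,"z":61,"rx":-0.02,"ry":0,"rz":0,"fingers":1},{"x":-29,"y":3.5,"z":61,"rx":-0.02,"ry":0,"rz":0,"fingers":1}]}}

```text
time_s: 8.12
tool_pos: [0.5085, 0.0125, 0.0462]
tool_rot: [-179.8, -32.6, 10.2]
force: [-1.2, 0.8, 0.6]
grip_width: 0.0005
grasp_force: 0.0
```

```bash
python3 - <<'E'
from h import *
from cell import vision
p=np.load('p.npy');R=rot(10,-33);a=np.radians(57)
ct=lambda out:W(p,[-.09-out-.0095*np.sin(a),.034,.0455-.0095*np.cos(a)])[0]
rows([(ct(.025),R),(ct(.003),R),(ct(-.001),R)])
S=vision.read_camera('side');draw([S],p,0,[(200,130,90,75)],'pics/ov5.png',8)
E
```

```text
now 8.125 [0.5085 0.0125 0.0462] [-179.85  -32.58   10.18] F [-1.19  0.76  0.56] w 0.0005238897838427159 q [ 46.3  -5.2 -45.1 139.3 -38.3  15.3 -44.9]
[ 0.9 -0.2 -0.4] [-0.004  0.007  0.003]
[19.4 -0.1 11.4] [-0.004  0.007  0.003]
[22.8 -0.1 13.6] [-0.004  0.007  0.003]
```

View pics/ov5.png

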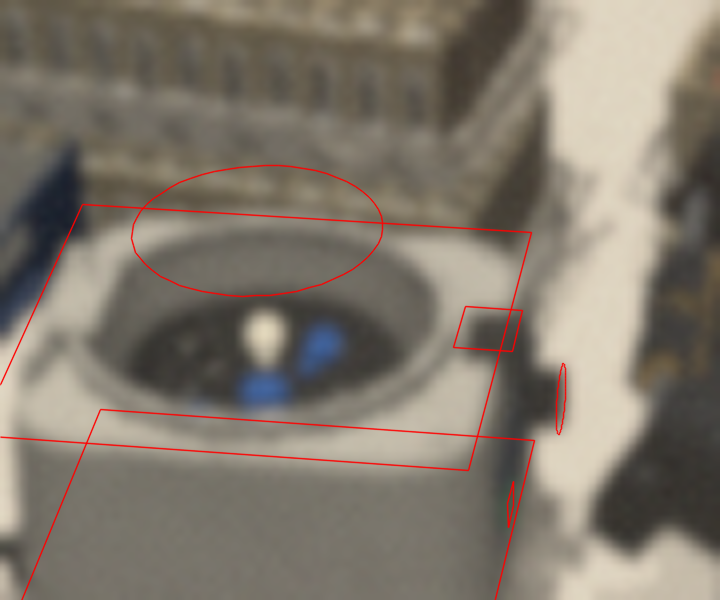

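The lid is shut, with the lip on its model at (488,330). The fingertip is in front of the switch, with its tip near (600,520) and the switch at (510,505). I'll advance along the centrifuge's x axis.

Call:
{"fn": "drive_tool", "kwargs": {"moves": [{"x":8,"y":0,"z":4,"rx":0,"ry":0,"rz":0,"fingers":1},{"x":15,"y":0,"z":8.5,"rx":0,"ry":0,"rz":0,"fingers":1},{"x":19.4,"y":0,"z":11.4,"rx":0,"ry":0,"rz":0,"fingers":1},{"x":19.4,"y":0,"z":11.4,"rx":0,"ry":0,"rz":0,"fingers":1}]}}

```text
time_s: 8.68
tool_pos: [0.5316, 0.0161, 0.0488]
tool_rot: [179.9, -32.7, 10.3]
force: [-1.4, 0.0, -0.2]
grip_width: 0.0005
grasp_force: 0.0
```

```bash
cat > c.py <<'E'
from h import *
p=np.load('p.npy')
from cell import sensors
o=sensors.get_obs();R=Ro.from_euler('xyz',o['tool_rot'],degrees=True).as_matrix()
for s in(-1,1):
    X=o['tool_pos']+.008*R[:,2]+s*.0095*R[:,0]
    d=X[:2]-p[:2];c,si=np.cos(p[2]),np.sin(p[2]);print('corner local',c*d[0]+si*d[1],-si*d[0]+c*d[1],X[2])
fw=np.array([np.cos(p[2]),np.sin(p[2]),0]);print('1mm fwd',(R.T@fw).round(3),'1mm down',(-R[2]).round(3),o['force'])
E
python3 c.py
```

```text
corner local -0.10813494498652508 0.03329222498626306 0.03696807623596232
corner local -0.09215161803558607 0.033378083620776766 0.047240655652752817
1mm fwd [0.841 0.005 0.541] 1mm down [-0.541 -0.001  0.841] [-1.35495861  0.01555137 -0.15181772]
```

Call:
{"fn": "drive_tool", "kwargs": {"moves": [{"x":-1.4,"y":0,"z":2.2,"rx":0,"ry":0,"rz":0,"fingers":1},{"x":-0.6,"y":0,"z":2.7,"rx":0,"ry":0,"rz":0,"fingers":1},{"x":0.2,"y":0,"z":3.2,"rx":0,"ry":0,"rz":0,"fingers":1},{"x":0.2,"y":0,"z":3.2,"rx":0,"ry":0,"rz":0,"fingers":1}]}}

```text
time_s: 9.18
tool_pos: [0.5324, 0.0169, 0.045]
tool_rot: [-180.0, -32.6, 10.3]
force: [-2.3, -0.5, 0.0]
grip_width: 0.0005
grasp_force: 0.9
```

```bash
python3 c.py
```

```text
corner local -0.10719363239202237 0.03397224448834079 0.03315171704550825
corner local -0.09119123312958247 0.03405631019569835 0.04339457557241902
1mm fwd [0.842 0.005 0.539] 1mm down [-0.539  0.     0.842] [-2.30061854 -0.50913305  0.01562374]
```

Call:
{"fn": "drive_tool", "kwargs": {"moves": [{"x":0.6,"y":0,"z":-1,"rx":0,"ry":0,"rz":0,"fingers":1},{"x":1.4,"y":0,"z":-0.5,"rx":0,"ry":0,"rz":0,"fingers":1},{"x":2.2,"y":0,"z":0,"rx":0,"ry":0,"rz":0,"fingers":1},{"x":2.2,"y":0,"z":0,"rx":0,"ry":0,"rz":0,"fingers":1}]}}

```text
time_s: 9.68
tool_pos: [0.5334, 0.0176, 0.0455]
tool_rot: [-179.9, -32.5, 10.3]
force: [-4.7, -1.4, -1.4]
grip_width: 0.0003
grasp_force: 3.9
```

```bash
python3 c.py
```

```text
corner local -0.10610720775128522 0.03441936143425234 0.03365075165370779
corner local -0.09008798702105351 0.03450211259080907 0.04386729311558238
1mm fwd [0.843 0.006 0.538] 1mm down [-0.538  0.001  0.843] [-4.71626475 -1.38544009 -1.40810226]
```

Contact is made at about 5 N. I'll go on in small steps.

Call:
{"fn": "drive_tool", "kwargs": {"moves": [{"x":1,"y":0,"z":0.2,"rx":0,"ry":0,"rz":0,"fingers":1},{"x":1.5,"y":0,"z":0.4,"rx":0,"ry":0,"rz":0,"fingers":1},{"x":1.5,"y":0,"z":0.4,"rx":0,"ry":0,"rz":0,"fingers":1}]}}

```text
time_s: 10.05
tool_pos: [0.5338, 0.0177, 0.0452]
tool_rot: [-179.9, -32.4, 10.3]
force: [-9.5, -1.1, 0.7]
grip_width: 0.0005
grasp_force: 6.0
```

```bash
python3 c.py
```

```text
corner local -0.10573151456755625 0.03446867204962004 0.03337037253662021
corner local -0.08969105444797779 0.03454570672382021 0.04355357953693139
1mm fwd [0.844 0.006 0.536] 1mm down [-0.536  0.001  0.844] [-9.46911639 -1.06618275  0.69477547]
```

Call:
{"fn": "drive_tool", "kwargs": {"moves": [{"x":1,"y":0,"z":-0.5,"rx":0,"ry":0,"rz":0,"fingers":1},{"x":1.5,"y":0,"z":-0.3,"rx":0,"ry":0,"rz":0,"fingers":1},{"x":1.5,"y":0,"z":-0.3,"rx":0,"ry":0,"rz":0,"fingers":1}]}}

```text
time_s: 10.42
tool_pos: [0.5338, 0.0178, 0.0454]
tool_rot: [-179.9, -32.3, 10.3]
force: [-10.0, -1.8, -2.3]
grip_width: 0.0001
grasp_force: 6.5
```

```bash
python3 c.py
```

```text
corner local -0.1057142182828057 0.03455138752690277 0.03358921983980817
corner local -0.08965328961889676 0.03462155633018496 0.04374016298770707
1mm fwd [0.845 0.006 0.534] 1mm down [-0.534  0.002  0.845] [-9.98297749 -1.83891922 -2.30972668]
```

It has stalled at a stop under about 10 N, against the 2 to 5 N needed. I'll draw straight back and then look.

Call:
{"fn": "drive_tool", "kwargs": {"moves": [{"x":-5,"y":0,"z":-2.5,"rx":0,"ry":0,"rz":0,"fingers":1},{"x":-15,"y":0,"z":-9,"rx":0,"ry":0,"rz":0,"fingers":1},{"x":-25,"y":0,"z":-17,"rx":0,"ry":0,"rz":0,"fingers":1},{"x":-25,"y":0,"z":-30,"rx":0,"ry":0,"rz":0,"fingers":1},{"x":-15,"y":0,"z":-60,"rx":0,"ry":0,"rz":0,"fingers":1},{"x":-8,"y":0,"z":-75,"rx":0,"ry":0,"rz":0,"fingers":1},{"x":-8,"y":0,"z":-75,"rx":0,"ry":0,"rz":0,"fingers":1}]}}

```text
time_s: 11.3
tool_pos: [0.4929, 0.0095, 0.109]
tool_rot: [179.9, -32.9, 10.4]
force: [0.1, 0.3, 0.1]
grip_width: 0.0003
grasp_force: 0.0
```

```bash
python3 c.py; python3 - <<'E'
from h import *
from cell import vision
O=[]
S0,T0=[pickle.load(open(n+'.pkl','rb'))['image'] for n in('side','top')]
S,T=[vision.read_camera(n)['image'] for n in('side','top')]
for a,(x,y) in((S0,(248,178)),(S,(248,178)),(T0,(265,182)),(T,(265,182))):
    O.append(cv2.resize(a[y:y+30,x:x+30,::-1],None,fx=10,fy=10,interpolation=cv2.INTER_NEAREST))
    c=a[y:y+30,x:x+30].astype(int);m=c[:,:,1]-c[:,:,[0,2]].max(2);v,u=np.nonzero(m>18);print(len(u),u.mean()+x if len(u) else 0,v.mean()+y if len(v) else 0,m.max())
cv2.imwrite('pics/cmp.png',np.vstack([np.hstack(O[:2]),np.hstack(O[2:])]))
for a,b,n in((T0,T,'top'),):
    d=np.abs(a.astype(int)-b).sum(2)[230:280,205:370];print('objects diff px',(d>60).sum())
E
```

```text
corner local -0.14729238553348914 0.03350411032301608 0.09714151399735288
corner local -0.13134590770130908 0.033620215573149356 0.10747090721857744
1mm fwd [0.839 0.006 0.544] 1mm down [-0.544 -0.002  0.839] [0.13945437 0.32684182 0.11028275]
0 0 0 15
0 0 0 18
10 280.0 196.5 52
10 280.0 196.5 55
objects diff px 4428
```

View pics/cmp.png

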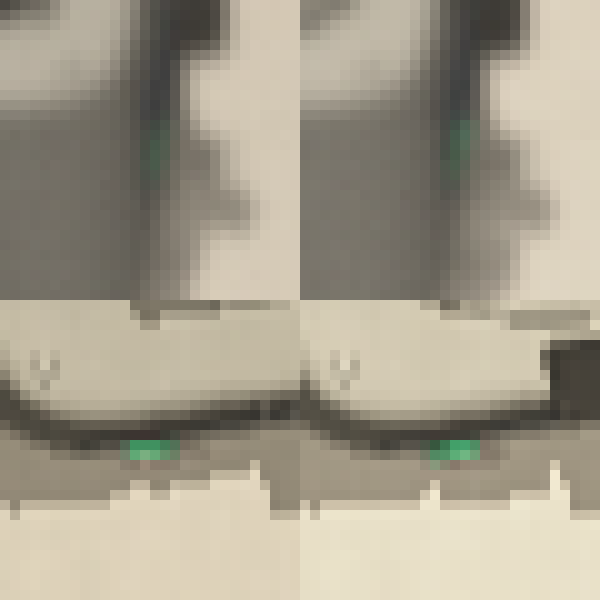

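The green switch's upper part now stands further out: in side it has moved from columns 15-16 to 16-17 of the crop and is brighter. That fits it having tipped on. The lid is still shut, and the arm is clear with zero force. The object check in the last script only saw the arm in front of them, but all motion there stayed above their heights. I'll hand in.

```bash
python3 -c "
from cell import workorder
print(workorder.sign_off())"
```

```text
the job is handed in; nothing more can be done
None
```

I shut the lid and tipped the green switch on, then drew the arm clear and handed the job in at about 11 s; the sign-off returned no verdict, and the timer, pen and tape were not re-measured because the arm blocked that view.

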